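# Third hand at the mould cradle

### The job

Set the larger of the two loose aluminium half moulds down flat and square in the pocket of the steel cradle, its hollow facing the spring-backed half mould, before pressing anything. Then slide it along the pocket against the spring-backed half and push that back about 10 mm, half of its travel (about 10 N), so that the pointer stands between the two ribs of the gauge; never run the springs to their end, and do not knock the other things about. Finish while still holding it pressed there, steady and flat: a colleague will clamp the halves together, so do not let go.

Things in the scene. Friction and masses are not known exactly. Their poses are not given: they have to be found in the camera images.
- half_mould: larger loose half mould, aluminium, 0.3-0.56 kg: block 40 (x) x 80 (y) x 50 mm high, upright half-round hollow (radius 22, open at top) in its +x face; centred on top a lug 16 (x) x 44 (y) mm, 34 tall (lug top 84 mm above underside). Starts on the table, lug up, hollow away from the robot within about 50 degrees. Origin: centre of underside; x points out of the hollow, z up
- lug (a point): point at the middle of the lug to grip, 73 mm above the underside of the larger half mould, on its centre line (a TCP here leaves the fingertips 4 mm clear of the block's top)
- open_face (a point): centre of the larger half mould's hollow side, in the plane of its +x face (20 mm from its centre), 25 mm above its underside
- cradle: fixed steel cradle, yaw up to 20 degrees. Origin: at table height under the middle of its pocket; x runs along the pocket to the spring-backed half (push along +x). Plate x -37 to 137, y -62 to 62 mm. Pocket: floor 12 mm up, x -27 to 27 at rest, 84 wide; side rails, flared tops 33 mm up; front lip 20 mm up. Spring housing 50 mm up at x 110-130; gauge with two dark ribs at +y, x 51-63, 41 up
- pocket (a point): middle of the pocket floor, 12 mm above the cradle's origin; the underside of the loose half belongs at this height
- sprung_face (a point): spring-backed half mould in the cradle, 40 x 80 x 50 mm, no lug, hollow facing the pocket, top 62 mm above the table; its face is at cradle x = 27 mm at rest. A thin dark pointer moves with it on the +y side: it is between the gauge ribs when pushed back 7 to 13 mm. This point: centre of that face, 37 mm above the table; its axes are parallel to the cradle's
- carriage (a joint): how far the spring-backed half mould has been pushed back along the cradle's +x, m: 0 at rest, 0.020 at the end of its travel. The springs push back with 1 N per mm (10 N at 0.010), and return it when let go
- small_half: bystander: the smaller loose half mould, aluminium, 30 x 54 x 36 mm with a lug 12 x 26 x 22 mm, between the two sides. Origin: centre of its underside
- wood_block: bystander: turned wooden block with a knob, 72 mm across, 95 mm tall. Origin: centre of its underside
- wrench: bystander: steel wrench 170 mm long lying flat beyond the wooden block. Origin: its middle, underside
- pan: bystander: empty aluminium pan, 140 mm across, 38 mm high, at the left. Origin: centre of its underside
- jar: bystander: amber jar with a lid, 70 mm across, 100 mm tall, at the left. Origin: centre of its underside
- paddle: bystander: wooden paddle, 230 mm long, 16 mm high, lying at the right. Origin: near its middle, underside
- clamp: bystander: small steel clamp, 145 mm long, 52 mm high, lying at the right. Origin: near the middle of its bar, underside
Mind the look-alikes: they are no part of the job. What is shaped like the half_mould but brown is not meant. Leave any purple look-alike of the cradle alone.

How it is judged:
By the outcome, as a careful person would: the job done as asked, in the order asked, and still so for the second after the job is handed in, while the arm keeps its last pose, push and grip.
It also fails if it takes over 51 s, if anything falls off the work surface, if the arm or the gripper's body presses on something with over 40 N, if the wrist force passes 120 N, or if a joint passes its speed limit or range.

### The arm

A 7-joint arm with a two-finger parallel gripper is mounted at the origin on the work surface. World frame = base frame: x ahead of the robot, y to its left, z up, the work surface at z = 0. Lengths are in m, angles in rad, forces in N, time in s.
With the tool pointing down it reaches from about 0.4 to 0.875 m from the base axis. Payload 19.3 kg.
Tool frame: the origin (TCP) lies between the finger pads, 19 mm behind the fingertips; this is the grasp point; z points along the fingers, y is the line along which they close (so a half turn about z gives the same grasp; the last joint's range is limited). The gripper opens to 85 mm and grips with 20 to 120 N. Pads are 22 mm wide; open, the fingers measure 114 mm over their backs; the gripper's body (76 mm by 85 mm) begins 54 mm behind the grasp point. The pads swing forward as they close: fully open they stand 13 mm farther back than shut.
Start: joints at [-1.318, 0.521, -0.036, 1.599, 0.021, 1.021, -0.113], TCP at [0.198, 0.593, 0.25] pointing down, gripper open.
Joint ranges: [-2.91, 2.91], [-0.3, 2.13], [-1.5, 1.42], [0.17, 2.43], [-1.26, 4.41], [0.16, 1.93], [-2.52, 2.52]. Speed limits (rad/s): [1.89, 1.89, 2.39, 2.39, 3.01, 3.01, 3.01].

### API

Orientations are given as [roll, pitch, yaw] about the fixed x, y, z axes, in that order (R = Rz(yaw) Ry(pitch) Rx(roll)).
In Python, from workcell import bot, grab_frame, regions_of gives the robot as it stands. The module is installed in compiled form; this text tells all that it offers.
- The arm moves only by the tool play_rows, never from a script. Its argument "plan" is a list of rows, each a list of 3 entries, a list of its own where there are three numbers: the shift along the tool's x, y, z in units of 2.5 cm (1.0 is 2.5 cm), then the turn, a rotation vector about the tool's x, y, z in units of 0.15 rad (1.0 is 0.15 rad), then the closure, from -1 (fully open) to 1 (shut). In form: [[[tx, ty, tz], [rx, ry, rz], jaw], ...]. A call has 1 to 20 rows; each row shifts and turns the commanded pose from where the row before left it, along the tool's axes as they then stand; what a row does not reach is not made up. A row lasts 1/8 s, in which the tool goes at most 62.5 mm and 10.7 degrees, less where a joint would pass 70% of its speed; a pose out of reach is approached as far as the arm can. A call with a number of a shift or a turn outside -1 to 1 is refused whole. A call with a gripper value outside its range is refused whole. The fingers move at their own pace and stop on an object; "newtons" is the grip in N (left out, the last holds). Time passes only in rows, so rows that do not move let the fingers close. It gives the time, the measured TCP pose, the force, the opening and the grip force at its end, in the units of the state.
- bot.observe(): the state, without advancing time (a new reading comes with each control period).
- grab_frame(name): name is "scene" or "side" or "wrist"; returns a dict with "pixels" (384x512x3 uint8, red, green, blue), "depth" (384x512 float32, m along the optical axis (not along the pixel's ray), 0 where there is no reading), "camera_matrix" (3x3 intrinsics, pixels), "R" (3x3) and "t" (3): a world point X has camera coordinates R X + t. Camera axes: x right, y down, z forward; pixel columns grow to the right and rows downward; lengths in m; the calibration is good to about 2 mm. A picture is of the moment at which its call begins.
- bot.job_done(): hands the job in; it is judged then, once.
Trained networks look in the newest picture that a camera, given by its name, has taken for a name from the list of things; names that differ only in an ending like _2 or _b are one class to them, and where a whole thing is asked for, a point or a joint stands for the part that bears it (a point fixed in the world has none). Each returns a list of dicts, best first, with "p" (0 to 1); they miss things now and then, are a little off and sometimes report something else, mostly with a low value. They report only what shows in the picture. A call takes as long as a camera call. They do not tell look-alikes from the thing itself.
- regions_of(thing, camera): "mask" (384x512 bool, what is visible of it) and "box" ([left, top, right, bottom] in pixels, round what is visible of it).
The state is a dict: "clock": time; "qpos": joint angles; "qd": joint speeds; "joint_efforts": joint torques, N m; "position": TCP position; "tool_rot": TCP orientation; "force": force on the tool from outside, world axes, zero at the start; "moment": the same for the moment, N m; "grip_width": finger opening in m; "finger_force": force on a finger pad.
Only numpy, scipy, OpenCV 4.12 (cv2) and the standard library are available. Lean on these libraries where they do the work, as an engineer would, in place of code of your own. Each camera call takes 0.05 s, during which the arm holds its last target. There are 200 camera calls.

## Working session

There is one attempt and no reset: what is moved stays moved. The work goes in short steps, Python scripts to look and compute and a tool call to move; the robot and the scene stay as the last step left them, time stands still between calls to the robot, and variables do not carry over. Pictures are saved under pics/ and viewed, at most 10 in all, crops included, and the job is handed in when it is done.

Besides the shell and the picture viewer there is one more tool, called after "Request:" as name([rows], argument=value, ...), one row to a line, values as JSON. play_rows: Moves the arm, as the interface text tells. Its arguments: {"type":"object","properties":{"plan":{"type":"array"},"newtons":{"type":"number"}},"required":["plan"]}

```bash
mkdir -p pics; cat > h.py <<'E'
import numpy as np, cv2
from workcell import bot, grab_frame, regions_of
def pts(f, mask=None):
    d=f["depth"]; K=f["camera_matrix"]
    v,u=np.mgrid[:d.shape[0],:d.shape[1]]
    P=np.stack([(u-K[0,2])/K[0,0]*d,(v-K[1,2])/K[1,1]*d,d],-1)
    return (P-f["t"])@f["R"]   # R^T (P-t)
def save(f,n): cv2.imwrite("pics/"+n,f["pixels"][:,:,::-1])
E
python3 - <<'E'
from h import *
s=bot.observe(); print({k:np.round(v,3) for k,v in s.items()})
ims=[]
for c in ["scene","side"]:
    f=grab_frame(c); np.savez(c+".npz",**f); P=pts(f)
    print(c,"campos",np.round(-f["R"].T@f["t"],3))
    ims.append(f["pixels"])
    for n in ["half_mould","cradle","small_half","sprung_face","wood_block","wrench","pan","jar","paddle","clamp"]:
        for r in regions_of(n,c)[:3]:
            m=r["mask"]&(f["depth"]>0)
            if m.sum(): print(n,round(r["p"],2),np.round(r["box"]),m.sum(),np.round(np.median(P[m],0),3),"zmax",round(np.percentile(P[m][:,2],98),3),"rgb",np.median(f["pixels"][m],0))
for i,im in enumerate(ims): cv2.imwrite(f"pics/a{i}.png",im[:,:,::-1])
E
```

```text
{'clock': np.float64(0.0), 'qpos': array([-1.318,  0.522, -0.036,  1.6  ,  0.021,  1.021, -0.113]), 'qd': array([-0.   , -0.   , -0.   , -0.001, -0.002,  0.   , -0.   ]), 'joint_efforts': array([ 1.0000e-03, -9.2710e+01,  1.9800e+00, -3.6992e+01,  1.8000e-02,
        8.0000e-03, -0.0000e+00]), 'position': array([0.198, 0.592, 0.249]), 'tool_rot': array([-3.14 ,  0.   ,  2.819]), 'force': array([0.088, 0.493, 0.462]), 'moment': array([ 0.018,  0.004, -0.021]), 'finger_force': np.float64(0.0), 'grip_width': np.float64(0.086)}
scene campos [1.004 0.697 1.097]
half_mould 0.98 [300. 222. 331. 247.] 621 [0.428 0.2   0.049] zmax 0.088 rgb [125.  90.  63.]
half_mould 0.78 [277. 242. 311. 279.] 627 [0.541 0.234 0.048] zmax 0.088 rgb [181. 184. 172.]
half_mould 0.54 [138. 126. 167. 158.] 288 [ 0.641 -0.432  0.018] zmax 0.055 rgb [164.  161.  148.5]
cradle 0.84 [237. 128. 296. 166.] 1454 [ 0.333 -0.183  0.025] zmax 0.066 rgb [129.  83. 143.]
cradle 0.66 [178. 156. 243. 202.] 1717 [ 0.565 -0.173  0.024] zmax 0.066 rgb [178. 177. 165.]
small_half 0.56 [262. 188. 278. 208.] 280 [0.44  0.003 0.031]
[... 1818 characters left out ...]
 0.314 -0.228  0.06 ] zmax 0.066 rgb [161.5  90.5 176. ]
wood_block 0.6 [250. 174. 281. 210.] 588 [ 0.548 -0.019  0.051] zmax 0.093 rgb [142. 103.  69.]
wrench 0.71 [299. 190. 352. 201.] 272 [ 0.733 -0.001  0.007] zmax 0.011 rgb [203. 205. 193.]
pan 0.91 [232. 109. 266. 134.] 580 [0.606 0.496 0.024] zmax 0.04 rgb [196.5 194.  182. ]
jar 0.82 [197. 102. 212. 136.] 542 [0.438 0.433 0.067] zmax 0.104 rgb [127.  88.  52.]
paddle 0.88 [198. 317. 311. 358.] 2144 [ 0.458 -0.491  0.015] zmax 0.025 rgb [149.  98.  61.]
paddle 0.54 [251. 173. 278. 211.] 608 [ 0.548 -0.018  0.05 ] zmax 0.093 rgb [141. 103.  70.]
clamp 0.87 [322. 281. 372. 324.] 651 [ 0.636 -0.44   0.016] zmax 0.053 rgb [182. 182. 171.]
```

```bash
python3 - <<'E'
from h import *
a=dict(np.load("scene.npz")); im=a["pixels"][110:300,150:400,::-1]
cv2.imwrite("pics/c0.png",cv2.resize(im,None,fx=3.2,fy=3.1,interpolation=cv2.INTER_CUBIC)[:600])
w=np.load("scene.npz"); P=pts(w); D=w["depth"]>0
P2=None
# combined top-view analyses
for c in ["scene","side"]:
    w=np.load(c+".npz"); P=pts(w); D=w["depth"]>0
    def rect(lo,hi,cx,cy,r,tag):
        m=D&(np.hypot(P[...,0]-cx,P[...,1]-cy)<r)&(P[...,2]>lo)&(P[...,2]<hi)
        q=(P[m][:,:2]*1000).astype(np.float32)
        if len(q)>5:
            (x,y),(s1,s2),an=cv2.minAreaRect(q); print(c,tag,len(q),"c",round(x,1),round(y,1),"size",round(s1),round(s2),"ang",round(an,1),"zmed",np.round(np.median(P[m][:,2]),4))
    rect(.075,.095,.535,.215,.07,"lug top")
    rect(.044,.06,.535,.215,.07,"block top")
    rect(.056,.07,.55,-.19,.05,"sprung top")
    rect(.042,.056,.55,-.19,.14,"housing")
    rect(.006,.016,.55,-.19,.12,"plate")
    rect(.027,.037,.55,-.19,.12,"rails")
E
```

```text
scene lug top 109 c 534.3 228.5 size 17 44 ang 1.2 zmed 0.0852
scene block top 195 c 533.5 227.5 size 43 82 ang 0.6 zmed 0.0516
scene sprung top 208 c 548.3 -193.3 size 43 84 ang 0.8 zmed 0.0635
scene housing 254 c 570.8 -184.5 size 121 112 ang 1.0 zmed 0.0502
scene plate 557 c 546.2 -191.1 size 227 226 ang 63.4 zmed 0.0127
scene rails 195 c 550.2 -186.3 size 166 113 ang 5.9 zmed 0.0325
side lug top 53 c 535.4 226.0 size 53 17 ang 87.4 zmed 0.0842
side block top 127 c 535.0 224.1 size 87 41 ang 89.7 zmed 0.0507
side sprung top 299 c 548.4 -195.8 size 41 87 ang 0.8 zmed 0.0622
side housing 327 c 580.4 -188.2 size 105 107 ang 87.8 zmed 0.0496
side plate 900 c 553.3 -187.3 size 161 187 ang 85.2 zmed 0.0123
side rails 346 c 552.0 -194.7 size 158 109 ang 3.4 zmed 0.0328
```

View pics/c0.png

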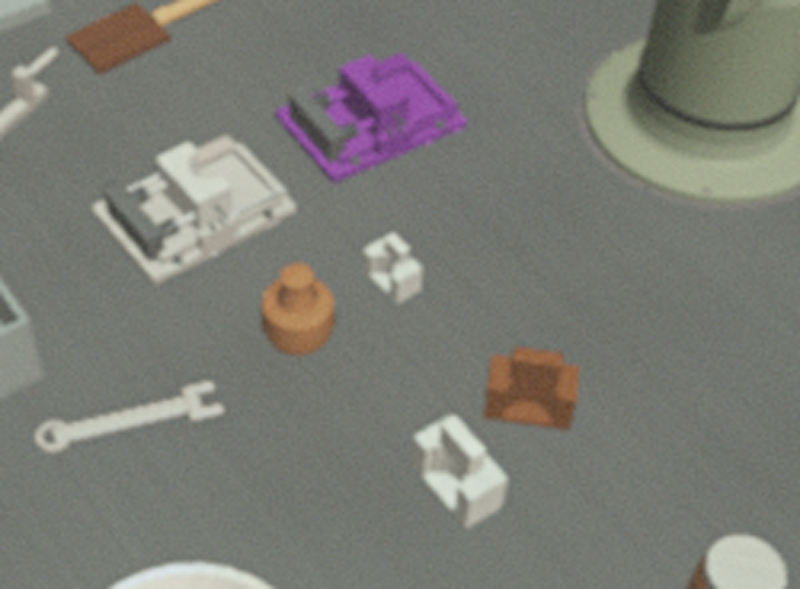

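View pics/a1.png

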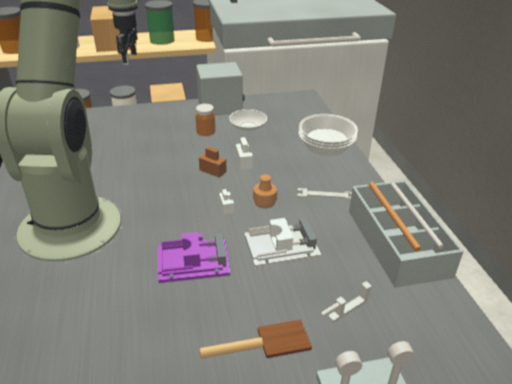

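Candidates for the target in the scene picture are the brown mould at (315,235), the large aluminium mould at (294,260), the small half at (270,198) and the sprung half at (211,170). I pick (294,260): it is aluminium, 40 x 80 mm, with its lug top at 85 mm, and its hollow faces +x. The purple cradle at (266,147) is a decoy. The steel cradle is at (210,179).

Request:
play_rows([
  [[0, 0, 0], [0, 0, 0.925], -1],
  [[0, 0, 0], [0, 0, 0.925], -1],
  [[0, 0, 0], [0, 0, 0.925], -1],
  [[0, 0, 0], [0, 0, 0.925], -1],
  [[0, 0, 0], [0, 0, 0.925], -1],
  [[0, 0, 0], [0, 0, 0.925], -1],
  [[0, 0, 0], [0, 0, 0.925], -1],
  [[0, 0, 0], [0, 0, 0.925], -1],
  [[0, 0, 0], [0, 0, 0.925], -1],
  [[-1, 0.9, 0], [0, 0, 0], -1],
  [[-1, 0.9, 0], [0, 0, 0], -1],
  [[-1, 0.9, 0], [0, 0, 0], -1],
  [[-1, 0.9, 0], [0, 0, 0], -1],
  [[-1, 0.9, 0], [0, 0, 0], -1],
  [[-1, 0.9, 0], [0, 0, 0], -1],
  [[-1, 0.9, 0], [0, 0, 0], -1],
  [[-1, 0.9, 0], [0, 0, 0], -1],
  [[-1, 0.9, 0], [0, 0, 0], -1],
  [[-1, 0.9, 0], [0, 0, 0], -1],
  [[-1, 0.9, 0], [0, 0, 0], -1],
])

```text
clock: 3.6
position: [0.4462, 0.3167, 0.2501]
tool_rot: [3.141, -0.0, 1.57]
force: [-0.1, 0.3, 0.3]
grip_width: 0.0854
finger_force: 0.0
```

Request:
play_rows([
  [[-1, 0.9, 0], [0, 0, 0], -1],
  [[-1, 0.9, 0], [0, 0, 0], -1],
  [[-1, 0.9, 0], [0, 0, 0], -1],
  [[0, 0, 0], [0, 0, 0], -1],
  [[0, 0, 0], [0, 0, 0], -1],
])

```text
clock: 4.22
position: [0.5126, 0.2429, 0.2499]
tool_rot: [-3.141, -0.0, 1.57]
force: [0.4, -0.3, 0.3]
grip_width: 0.0857
finger_force: 0.0
```

```bash
python3 - <<'E'
from h import *
f=grab_frame("wrist"); np.savez("w1.npz",**f); save(f,"w1.png")
print(np.round(-f["R"].T@f["t"],3),np.round(f["R"],2))
P=pts(f);D=f["depth"]>0
for lo,hi,t in [(.078,.092,"lug"),(.045,.056,"block")]:
    m=D&(P[...,2]>lo)&(P[...,2]<hi)&(np.hypot(P[...,0]-.535,P[...,1]-.225)<.06)
    if m.sum()>9: print(t,m.sum(),cv2.minAreaRect((P[m][:,:2]*1000).astype(np.float32)),np.median(P[m][:,2]))
print(bot.observe()["position"],bot.observe()["tool_rot"])
E
```

```text
[0.513 0.321 0.374] [[ 1.    0.   -0.  ]
 [ 0.   -0.95  0.3 ]
 [-0.   -0.3  -0.95]]
lug 548 ((534.1969604492188, 228.80429077148438), (43.34724807739258, 15.825730323791504), 89.10938262939453) 0.08421126068139874
block 1188 ((534.5491333007812, 228.60623168945312), (39.586483001708984, 79.83414459228516), 0.09141551703214645) 0.050263636827672264
[0.51248988 0.24323724 0.24996193] [-3.14127065e+00 -3.02142918e-04  1.57093581e+00]
```

View pics/w1.png

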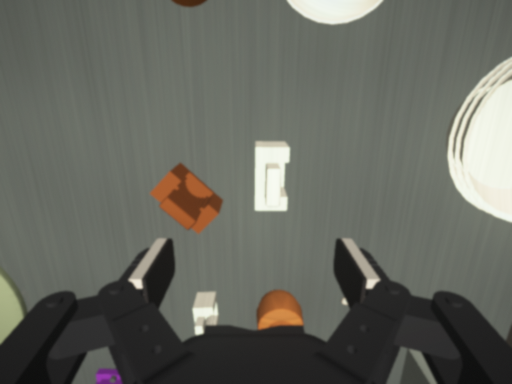

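The wrist picture shows the aluminium mould at (271,175) with its lug at (274,185) and its hollow on the right (+x). The brown look-alike is at (187,198). Next I look at the cradle the same way.

Request:
play_rows([
  [[-1, 0.08, 0], [0, 0, 0], -1],
  [[-1, 0.08, 0], [0, 0, 0], -1],
  [[-1, 0.08, 0], [0, 0, 0], -1],
  [[-1, 0.08, 0], [0, 0, 0], -1],
  [[-1, 0.08, 0], [0, 0, 0], -1],
  [[-1, 0.08, 0], [0, 0, 0], -1],
  [[-1, 0.08, 0], [0, 0, 0], -1],
  [[-1, 0.08, 0], [0, 0, 0], -1],
  [[-1, 0.08, 0], [0, 0, 0], -1],
  [[-1, 0.08, 0], [0, 0, 0], -1],
  [[-1, 0.08, 0], [0, 0, 0], -1],
  [[-1, 0.08, 0], [0, 0, 0], -1],
  [[-1, 0.08, 0], [0, 0, 0], -1],
  [[-1, 0.08, 0], [0, 0, 0], -1],
  [[-1, 0.08, 0], [0, 0, 0], -1],
  [[-1, 0.08, 0], [0, 0, 0], -1],
  [[-0.8, 0.08, 0], [0, 0, 0], -1],
  [[0, 0, 0], [0, 0, 0], -1],
  [[0, 0, 0], [0, 0, 0], -1],
])

```text
clock: 6.65
position: [0.5468, -0.1766, 0.2499]
tool_rot: [-3.141, -0.001, 1.571]
force: [0.8, 0.9, -0.7]
grip_width: 0.0851
finger_force: 0.0
```

```bash
python3 - <<'E'
from h import *
f=grab_frame("wrist"); np.savez("w2.npz",**f); save(f,"w2.png")
P=pts(f);D=f["depth"]>0
for lo,hi,t in [(.058,.066,"sprung"),(.046,.0545,"housing"),(.009,.0145,"floor/plate"),(.003,.009,"low"),(.03,.036,"rails"),(.018,.022,"lip"),(.037,.044,"gauge"),]:
    m=D&(P[...,2]>lo)&(P[...,2]<hi)&(np.abs(P[...,0]-.555)<.13)&(np.abs(P[...,1]+.19)<.1)
    m=cv2.morphologyEx(m.astype(np.uint8),cv2.MORPH_OPEN,np.ones((2,2)))>0
    n,l,s,c=cv2.connectedComponentsWithStats(m.astype(np.uint8))
    for i in range(1,n):
        if s[i,4]>40:
            q=(P[l==i][:,:2]*1000).astype(np.float32); r=cv2.minAreaRect(q)
            print(t,s[i,4],"px",np.round(c[i]),np.round(r[0],1),np.round(r[1],1),round(r[2],1),"z",np.round(np.median(P[l==i][:,2]),4))
print(bot.observe()["position"],bot.observe()["tool_rot"])
cv2.imwrite("pics/w2c.png",cv2.resize(f["pixels"][90:290,130:390,::-1],None,fx=3,fy=3,interpolation=cv2.INTER_CUBIC))
E
```

```text
sprung 1708 px [258. 183.] [ 549.7 -180.7] [ 47.1 164.1] 0.8 z 0.0623
housing 1144 px [314. 179.] [ 614.6 -168.9] [ 60.3 184.6] 25.6 z 0.0502
floor/plate 129 px [289. 131.] [ 572.1 -124.3] [19.4 68.3] 59.7 z 0.0127
floor/plate 257 px [315. 133.] [ 594.  -127.1] [ 20.8 106.9] 69.6 z 0.0124
floor/plate 200 px [199. 134.] [ 479.4 -142.9] [30.9 16.3] 4.1 z 0.0126
floor/plate 223 px [230. 132.] [ 529.7 -128.5] [64.  27.1] 36.2 z 0.0126
floor/plate 208 px [285. 148.] [ 569.4 -139.4] [32.6 86.5] 48.9 z 0.0125
floor/plate 2285 px [220. 175.] [ 505.6 -167.2] [148.   62.7] 81.5 z 0.0124
floor/plate 903 px [286. 177.] [ 583.  -157.7] [ 45.  130.1] 12.0 z 0.0124
floor/plate 74 px [282. 214.] [ 589.8 -255.8] [29.7 11.3] 4.7 z 0.012
rails 251 px [223. 141.] [ 510. -147.] [73.2  6.5] 1.6 z 0.033
rails 186 px [220. 215.] [ 530.9 -191.8] [182.1  51.6] 64.1 z 0.0331
lip 493 px [196. 177.] [ 487.3 -165.2] [172.6  49.1] 63.7 z 0.0202
lip 47 px [246. 187.] [ 537. -211.] [16.9  6.8] 57.4 z 0.0184
gauge 124 px [296. 157.] [ 581.6 -137.6] [ 19.6 101.6] 30.3 z 0.0388
gauge 56 px [290. 200.] [ 595.8 -225.7] [ 8.1 21.5] 9.0 z 0.0387
gauge 50 px [297. 199.] [ 581.  -165.8] [ 10.3 149.5] 22.6 z 0.0395
[ 0.54681378 -0.17648124  0.24992236] [-3.14144598e+00 -5.15266977e-04  1.57119823e+00]
```

View pics/w2c.png

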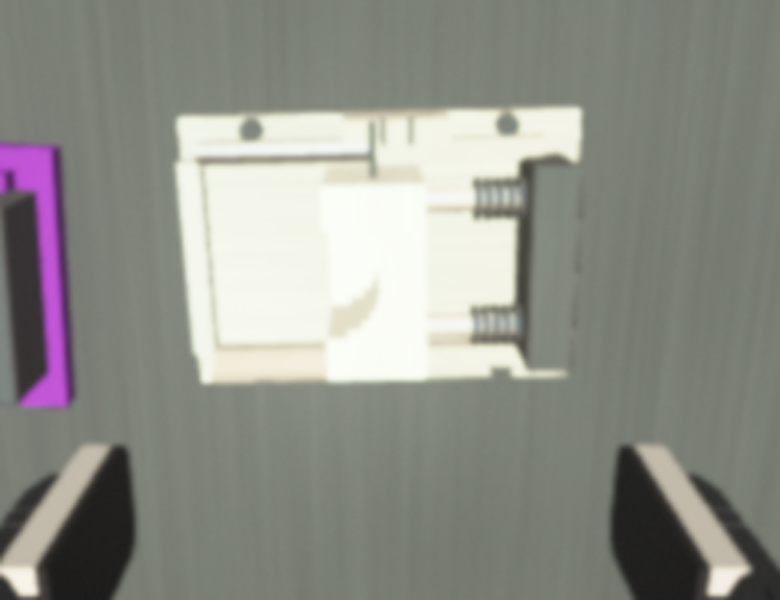

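The crop shows the steel cradle with the sprung half at about (375,280), and the pointer at x 372 left of the two ribs at 382 and 411. The springs are on the right and the open pocket on the left. I'll get the cradle pose with robust edge fits.

```bash
python3 - <<'E'
from h import *
from scipy import ndimage as nd
f=np.load("w2.npz"); P=pts(f); z=P[...,2]
f1=dict(f)
def comp(lo,hi,seed):
    m=(z>lo)&(z<hi); m=nd.binary_opening(m,np.ones((3,3))); l,n=nd.label(m); 
    k=l[seed[1],seed[0]]; q=P[l==k]*1000
    return q[np.abs(q[:,2]-np.median(q[:,2]))<2.5]
def fit(q,axis,hi,lo_,hi_):  # edge: extreme of coord 'axis' per bin of the other
    o=1-axis; e=[]
    for b in np.arange(lo_,hi_,3.):
        s=q[(q[:,o]>=b)&(q[:,o]<b+3)]
        if len(s)>3: e.append([b+1.5,np.percentile(s[:,axis],97 if hi else 3)])
    e=np.array(e,np.float32).reshape(-1,1,2); vx,vy,x0,y0=cv2.fitLine(e,cv2.DIST_HUBER,0,.01,.01).ravel()
    s=vy/vx; return lambda t:y0+s*(t-x0), np.degrees(np.arctan(s)),len(e)
q=comp(.058,.066,(265,180)); print("sprung",len(q),q.min(0),q.max(0))
for nm,a,h,l,u in [("back x",0,1,-225,-155),("front x",0,0,-225,-155),("top y",1,1,532,564),("bot y",1,0,532,564)]:
    g,s,n=fit(q,a,h,l,u); print(nm,round(float(g((l+u)/2)),1),"at",(l+u)/2,"slope",round(s,2),n)
for nm,seed in [("housing",(314,179)),]:
    q=comp(.046,.0545,seed); print(nm,len(q),q.min(0),q.max(0))
    for hh in (0,1):
        g,s,n=fit(q,0,hh,-220,-160); print(round(float(g(-190)),1),round(s,2),n)
q=comp(.03,.036,(223,141)); print("rail",len(q),q.min(0),q.max(0))
for hh in (0,1): g,s,n=fit(q,1,hh,480,540); print(round(float(g(510)),1),round(s,2),n)
q=comp(.018,.0225,(196,177)); print("lip",len(q),q.min(0),q.max(0))
for hh in (0,1): g,s,n=fit(q,0,hh,-225,-155); print(round(float(g(-190)),1),round(s,2),n)
# plate outer edge: any z>0.006 vs table
m=(z>.007)&(np.abs(P[...,0]-.57)<.13)&(np.abs(P[...,1]+.19)<.1); m=nd.binary_opening(m,np.ones((3,3))); q=P[m]*1000
for nm,a,h,l,u in [("x-",0,0,-235,-145),("x+",0,1,-235,-145),("y+",1,1,500,640)]:
    g,s,n=fit(q,a,h,l,u); print("plate",nm,round(float(g((l+u)/2)),1),"at",(l+u)/2,round(s,2),n)
E
```

```text
sprung 1696 [ 527.91261119 -233.93970203   59.88417372] [ 568.61058045 -153.9401735    64.50259884]
back x 567.2 at -190.0 slope -1.75 24
front x 541.2 at -190.0 slope -19.46 24
top y -155.5 at 548.0 slope -1.15 11
bot y -231.4 at 548.0 slope 1.7 11
housing 1116 [ 610.12103244 -236.59339655   47.72401142] [ 631.63316961 -149.01576959   52.64764706]
611.4 -1.08 20
629.8 -1.5 20
rail 134 [ 473.13989946 -148.56188891   30.94059223] [ 512.22963415 -143.19599959   35.74515333]
-147.0 1.59 11
-143.3 0.16 11
lip 496 [ 463.19374337 -239.78432803   18.08029377] [ 475.01575151 -152.54388495   22.24407437]
464.5 -1.33 24
473.5 -1.35 24
plate x- 475.1 at -190.0 8.52 30
plate x+ 620.7 at -190.0 -9.81 30
plate y+ -143.1 at 570.0 2.7 46
```

Request:
play_rows([
  [[1, -0.03, 0], [0, 0, 0], -1],
  [[1, -0.03, 0], [0, 0, 0], -1],
  [[1, -0.03, 0], [0, 0, 0], -1],
  [[1, -0.03, 0], [0, 0, 0], -1],
  [[1, -0.03, 0], [0, 0, 0], -1],
  [[1, -0.03, 0], [0, 0, 0], -1],
  [[1, -0.03, 0], [0, 0, 0], -1],
  [[1, -0.03, 0], [0, 0, 0], -1],
  [[1, -0.03, 0], [0, 0, 0], -1],
  [[1, -0.03, 0], [0, 0, 0], -1],
  [[1, -0.03, 0], [0, 0, 0], -1],
  [[1, -0.03, 0], [0, 0, 0], -1],
  [[1, -0.03, 0], [0, 0, 0], -1],
  [[1, -0.03, 0], [0, 0, 0], -1],
  [[1, -0.03, 0], [0, 0, 0], -1],
  [[1, -0.03, 0], [0, 0, 0], -1],
  [[0.21, -0.02, 0], [0, 0, 0], -0.3],
  [[0, 0, 0], [0, 0, 0], -0.3],
  [[0, 0, 0], [0, 0, 0], -0.3],
])

```text
clock: 9.07
position: [0.5345, 0.2268, 0.2501]
tool_rot: [3.142, 0.0, 1.569]
force: [0.2, 0.1, 0.2]
grip_width: 0.0554
finger_force: 0.0
```

Request:
play_rows([
  [[0, 0, 1], [0, 0, 0], -0.3],
  [[0, 0, 1], [0, 0, 0], -0.3],
  [[0, 0, 1], [0, 0, 0], -0.3],
  [[0, 0, 1], [0, 0, 0], -0.3],
  [[0, 0, 1], [0, 0, 0], -0.3],
  [[0, 0, 0.5], [0, 0, 0], -0.3],
  [[0, 0, 0], [0, 0, 0], -0.3],
  [[0, 0, 0], [0, 0, 0], -0.3],
])

```text
clock: 10.07
position: [0.535, 0.2277, 0.1134]
tool_rot: [3.141, -0.0, 1.57]
force: [0.1, 0.1, 1.1]
grip_width: 0.0558
finger_force: 0.0
```

```bash
python3 - <<'E'
from h import *
s=bot.observe(); print(s["position"],s["tool_rot"],s["grip_width"])
f=grab_frame("wrist"); save(f,"w3.png"); P=pts(f); z=P[...,2]
for lo,hi in [(.080,.089),(.046,.055)]:
    m=(z>lo)&(z<hi)&(np.hypot(P[...,0]-.535,P[...,1]-.225)<.06); q=P[m]*1000
    r=cv2.minAreaRect(q[:,:2].astype(np.float32)); print(m.sum(),np.round(np.percentile(q,[2,98],axis=0),1),r)
E
```

```text
[0.53496275 0.22769326 0.11337715] [ 3.14060432e+00 -4.95113828e-04  1.56974830e+00] 0.05576286796091842
1685 [[526.7 208.2  81.7]
 [542.  250.   85.4]] ((534.4647827148438, 228.79762268066406), (43.70729446411133, 16.023340225219727), 89.24092864990234)
2975 [[514.8 190.   47.8]
 [553.5 268.1  51.7]] ((534.338134765625, 228.14105224609375), (80.60848236083984, 40.057003021240234), 89.62879943847656)
```

View pics/w3.png

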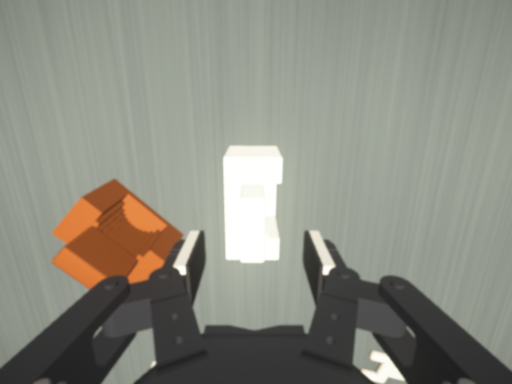

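The fingers straddle the lug at about (250,200), and the brown block on the left stays clear. I go down and grip.

Request:
play_rows([
  [[0, -0.02, 0.8], [0, 0, 0], -0.3],
  [[0, 0, 0.5], [0, 0, 0], -0.3],
  [[0, 0, 0.32], [0, 0, 0], -0.3],
  [[0, 0, 0], [0, 0, 0], -0.3],
  [[0, 0, 0], [0, 0, 0], -0.3],
  [[0, 0, 0], [0, 0, 0], 0.3],
  [[0, 0, 0], [0, 0, 0], 0.6],
  [[0, 0, 0], [0, 0, 0], 1],
  [[0, 0, 0], [0, 0, 0], 1],
  [[0, 0, 0], [0, 0, 0], 1],
  [[0, 0, 0], [0, 0, 0], 1],
  [[0, 0, 0], [0, 0, 0], 1],
], newtons=90)

```text
clock: 11.62
position: [0.5341, 0.2278, 0.0724]
tool_rot: [3.141, -0.0, 1.57]
force: [-1.1, -0.2, 5.8]
grip_width: 0.0146
finger_force: 88.9
```

Request:
play_rows([
  [[0, 0, -0.3], [0, 0, 0], 1],
  [[0, 0, -0.7], [0, 0, 0], 1],
  [[0, 0, -1], [0, 0, 0], 1],
  [[0, 0, -1], [0, 0, 0], 1],
  [[0, 0, -1], [0, 0, 0], 1],
  [[0, 0, -1], [0, 0, 0], 1],
  [[0, 0, -1], [0, 0, 0], 1],
  [[-0.5, -0.08, 0], [0, 0, 0], 1],
  [[-1, -0.08, 0], [0, 0, 0], 1],
  [[-1, -0.08, 0], [0, 0, 0], 1],
  [[-1, -0.08, 0], [0, 0, 0], 1],
  [[-1, -0.08, 0], [0, 0, 0], 1],
  [[-1, -0.08, 0], [0, 0, 0], 1],
  [[-1, -0.08, 0], [0, 0, 0], 1],
  [[-1, -0.08, 0], [0, 0, 0], 1],
  [[-1, -0.08, 0], [0, 0, 0], 1],
  [[-1, -0.08, 0], [0, 0, 0], 1],
  [[-1, -0.08, 0], [0, 0, 0], 1],
  [[-1, -0.08, 0], [0, 0, 0], 1],
  [[-1, -0.08, 0], [0, 0, 0], 1],
])

```text
clock: 14.12
position: [0.5065, -0.0863, 0.2213]
tool_rot: [-3.14, 0.0, 1.569]
force: [0.3, 0.1, -4.2]
grip_width: 0.0149
finger_force: 88.1
```

Request:
play_rows([
  [[-1, -0.08, 0], [0, 0, -0.08], 1],
  [[-1, -0.08, 0], [0, 0, -0.08], 1],
  [[-1, -0.08, 0], [0, 0, 0], 1],
  [[-1, -0.05, 0], [0, 0, 0], 1],
  [[-0.42, 0, 0], [0, 0, 0], 1],
  [[0, 0, 0], [0, 0, 0], 1],
  [[0, 0, 0], [0, 0, 0], 1],
  [[0, 0, 0], [0, 0, 0], 1],
])

```text
clock: 15.12
position: [0.5023, -0.1945, 0.222]
tool_rot: [-3.142, -0.0, 1.595]
force: [0.2, -0.4, -4.2]
grip_width: 0.0144
finger_force: 88.1
```

```bash
python3 - <<'E'
from h import *
s=bot.observe(); T=s["position"]; print(T,s["tool_rot"],s["grip_width"],s["finger_force"],s["force"],s["clock"])
f=grab_frame("wrist"); np.savez("w4.npz",**f);save(f,"w4.png"); P=pts(f); z=P[...,2]-T[2]+.073
print("zhist",[(round(a*.004,3),int(n)) for a,n in zip(range(0,30),np.histogram(z,np.arange(0,31)*.004)[0])])
for lo,hi in [(.080,.089),(.045,.056)]:
    m=(z>lo)&(z<hi)&(np.hypot(P[...,0]-T[0],P[...,1]-T[1])<.07); q=P[m]*1000
    if m.sum()<20: continue
    r=cv2.minAreaRect(q[:,:2].astype(np.float32)); print(m.sum(),np.round(np.percentile(q,[2,98],axis=0)-T*1000,1),r)
    A=np.c_[q[:,:2]-q[:,:2].mean(0),np.ones(len(q))]; print("tilt",np.linalg.lstsq(A,q[:,2],rcond=None)[0]-[0,0,T[2]*1000])
E
```

```text
[ 0.50227492 -0.19452246  0.22196078] [-3.14156240e+00 -2.79702535e-04  1.59521197e+00] 0.014447687760547992 88.0601978302002 [ 0.23161595 -0.44985505 -4.17753597] 15.125
zhist [(0.0, 53), (0.004, 279), (0.008, 71), (0.012, 60), (0.016, 85), (0.02, 91), (0.024, 70), (0.028, 105), (0.032, 89), (0.036, 113), (0.04, 100), (0.044, 129), (0.048, 2805), (0.052, 145), (0.056, 94), (0.06, 205), (0.064, 238), (0.068, 264), (0.072, 298), (0.076, 303), (0.08, 589), (0.084, 2487), (0.088, 399), (0.092, 308), (0.096, 524), (0.1, 960), (0.104, 1247), (0.108, 3243), (0.112, 1728), (0.116, 1598)]
3127 [[-16.1 -19.4   7.7]
 [ 17.   22.3  14.8]] ((502.9220886230469, -193.8336181640625), (41.53654479980469, 39.739166259765625), 48.995243072509766)
tilt [ 2.79327662e-04 -2.00251621e-02  1.16182492e+01]
3044 [[-19.5   6.9 -26.2]
 [ 18.6  40.6 -20.2]] ((502.2489929199219, -173.05743408203125), (40.07855987548828, 38.48100662231445), 1.3593683242797852)
tilt [ 8.91191492e-03 -3.46794786e-02 -2.22105419e+01]
```

View pics/w4.png

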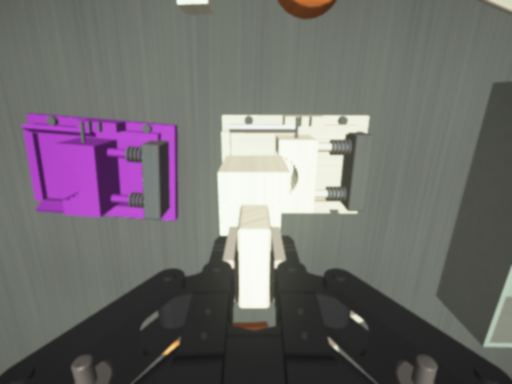

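The mould hangs square in the hand at about (253,190), with the steel cradle below and beyond it at (295,165). I check the tilt and offset with a robust fit.

```bash
python3 - <<'E'
from h import *
from scipy import ndimage as nd
from scipy.optimize import least_squares
T=np.array([0.50227,-0.19452,0.22196])
f=np.load("w4.npz"); P=(pts(f)-T)*1000
def tilt(m,t):
    m=nd.binary_erosion(nd.binary_opening(m,np.ones((3,3))),np.ones((5,5))); q=P[m]
    r=least_squares(lambda p:p[0]*q[:,0]+p[1]*q[:,1]+p[2]-q[:,2],[0,0,q[:,2].mean()],loss="soft_l1",f_scale=.3)
    print(t,len(q),np.round(np.degrees(r.x[:2]),2),r.x[2],np.round(q.min(0),1),np.round(q.max(0),1))
z=P[...,2]; near=np.hypot(P[...,0],P[...,1])<60
tilt(near&(z>-27)&(z<-18),"block"); tilt(near&(z>7)&(z<15)&(abs(P[...,0])<10),"lug")
# same with pre-grasp view w1 for bias
T=np.array([.534,.2285,.073]); P=(pts(np.load("w1.npz"))-T)*1000; z=P[...,2]; near=np.hypot(P[...,0],P[...,1])<60
tilt(near&(z>-27)&(z<-18),"block0")
E
```

```text
block 2165 [-0.02  0.13] -22.155653885823643 [-19.    3.  -23.9] [ 18.6  40.7 -19.7]
lug 2070 [-0.19 -0.26] 11.860365721171924 [ -7.9 -20.3   8.3] [ 9.  22.7 13.6]
block0 629 [-0.09 -0.02] -22.6953217248036 [-16.9 -37.  -24.7] [ 17.8  37.4 -20.4]
```

Request:
play_rows([
  [[-0.06, -0.08, 0.4], [0, 0, 0], 1],
  [[0, 0, 1], [0, 0, 0], 1],
  [[0, 0, 1], [0, 0, 0], 1],
  [[0, 0, 1], [0, 0, 0], 1],
  [[0, 0, 0.6], [0, 0, 0], 1],
  [[0, 0, 0.3], [0, 0, 0], 1],
  [[0, 0, 0], [0, 0, 0], 1],
  [[0, 0, 0], [0, 0, 0], 1],
  [[0, 0, 0], [0, 0, 0], 1],
])

```text
clock: 16.3
position: [0.5005, -0.197, 0.1151]
tool_rot: [3.141, 0.0, 1.594]
force: [0.1, -0.7, -5.0]
grip_width: 0.015
finger_force: 88.0
```

```bash
python3 - <<'E'
from h import *
from scipy import ndimage as nd
s=bot.observe(); T=s["position"]; print(T,s["tool_rot"],s["force"],s["clock"])
f=grab_frame("wrist"); np.savez("w5.npz",**f)
c=np.array([.5008,-.1952,0]); a=.0236; Rc=np.array([[np.cos(a),-np.sin(a),0],[np.sin(a),np.cos(a),0],[0,0,1]])
P=((pts(f)-c)@Rc)*1000; z=P[...,2]   # cradle frame
def rng(lo,hi,x0,x1,y0,y1,t):
    m=(z>lo)&(z<hi)&(P[...,0]>x0)&(P[...,0]<x1)&(P[...,1]>y0)&(P[...,1]<y1); m=nd.binary_opening(m,np.ones((3,3))); q=P[m]
    if len(q)>10: print(t,len(q),"z",np.round(np.median(q[:,2]),1),"x",np.round(np.percentile(q[:,0],[2,5,95,98]),1),"y",np.round(np.percentile(q[:,1],[2,5,50,95,98]),1))
zb=T[2]*1000-22.2
rng(zb-2,zb+2,-40,40,-60,60,"block top")
rng(zb-2,zb+2,-12,12,-60,60,"block top mid")
rng(30,36,-30,25,35,60,"rail +y"); rng(18,23,-45,-20,-40,60,"lip"); rng(59,65,20,80,0,60,"sprung"); rng(60,64,50,80,-60,60,"sprung back")
i=f["pixels"]; cv2.imwrite("pics/w5.png",cv2.resize(i[90:290,150:410,::-1],None,fx=3,fy=3,interpolation=cv2.INTER_CUBIC))
E
```

```text
[ 0.50047012 -0.1969816   0.1150636 ] [3.14069986e+00 2.14959794e-04 1.59401303e+00] [ 0.13784792 -0.7394924  -4.98833379] 16.3
block top 2847 z 93.0 x [-19.2 -18.5  17.6  19.2] y [ 5.2  8.5 27.5 38.  38.6]
block top mid 1557 z 92.9 x [-11.6 -11.1  10.7  11.4] y [ 9.9 15.1 28.6 38.  38.6]
rail +y 482 z 33.5 x [-25.3 -23.8  22.1  23.5] y [47.3 47.4 49.9 52.  52.1]
lip 873 z 20.4 x [-36.5 -36.2 -27.9 -26.9] y [-36.1 -32.8  12.2  41.2  42.8]
sprung 2657 z 62.3 x [28.3 30.2 65.8 66.7] y [ 1.6  3.7 25.6 38.8 39.7]
sprung back 2631 z 62.3 x [50.5 51.  66.5 67.1] y [-38.2 -35.3   3.7  36.8  38.9]
```

View pics/w5.png

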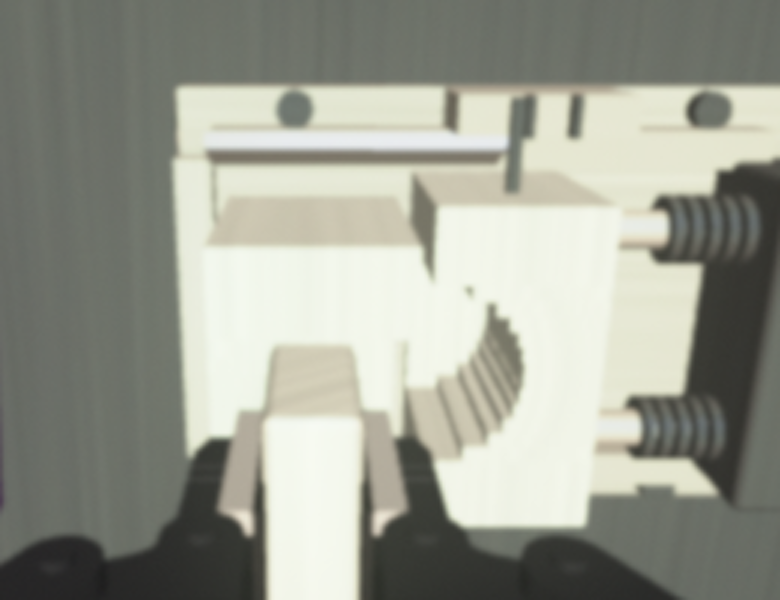

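The block is above the pocket, about 1 mm low in y. The pointer is at (515,145), left of the ribs at (528,115) and (575,115). I correct y and lower.

Request:
play_rows([
  [[0.045, 0, 0.3], [0, 0, 0], 1],
  [[0, 0, 0.3], [0, 0, 0], 1],
  [[0, 0, 0.2], [0, 0, 0], 1],
  [[0, 0, 0.2], [0, 0, 0], 1],
  [[0, 0, 0.08], [0, 0, 0], 1],
  [[0, 0, 0], [0, 0, 0], 1],
  [[0, 0, 0], [0, 0, 0], 1],
])

```text
clock: 17.23
position: [0.5003, -0.1958, 0.0877]
tool_rot: [3.141, 0.0, 1.594]
force: [-0.2, -0.2, -5.6]
grip_width: 0.0144
finger_force: 88.2
```

Request:
play_rows([
  [[0, 0, 0.05], [0, 0, 0], 1],
  [[0, 0, 0.04], [0, 0, 0], 1],
  [[0, 0, 0.03], [0, 0, 0], 1],
  [[0, 0, 0], [0, 0, 0], 1],
  [[0, 0, 0], [0, 0, 0], 1],
])

```text
clock: 17.85
position: [0.5002, -0.1958, 0.0845]
tool_rot: [-3.142, 0.0, 1.594]
force: [0.2, 0.1, -4.6]
grip_width: 0.0148
finger_force: 88.5
```

Request:
play_rows([
  [[0, 0, 0.03], [0, 0, 0], 1],
  [[0, 0, 0], [0, 0, 0], 1],
  [[0, 0, 0], [0, 0, 0], 1],
])

```text
clock: 18.23
position: [0.5002, -0.1958, 0.0844]
tool_rot: [3.141, -0.0, 1.594]
force: [-4.0, 2.3, 12.4]
grip_width: 0.0147
finger_force: 90.8
```

Request:
play_rows([
  [[0, 0, -0.014], [0, 0, 0], 1],
  [[0, 0, 0], [0, 0, 0], 1],
  [[0, 0, 0], [0, 0, 0], 1],
])

```text
clock: 18.6
position: [0.5002, -0.1958, 0.0844]
tool_rot: [3.141, -0.0, 1.594]
force: [-4.0, 0.8, 9.0]
grip_width: 0.0149
finger_force: 89.7
```

```bash
cat > chk.py <<'E'
from h import *
from scipy import ndimage as nd
from scipy.optimize import least_squares
import sys
s=bot.observe(); T=s["position"]; print(np.round(T,4),np.round(s["tool_rot"],4),np.round(s["force"],1),s["clock"])
f=grab_frame("wrist"); np.savez(sys.argv[1]+".npz",**f)
c=np.array([.5008,-.1952,0]); a=.0236; Rc=np.array([[np.cos(a),-np.sin(a),0],[np.sin(a),np.cos(a),0],[0,0,1]])
P=((pts(f)-c)@Rc)*1000; z=P[...,2]
xs=float(sys.argv[2])  # mould centre x guess in cradle frame
def pl(lo,hi,x0,x1,y0,y1,t):
    m=(z>lo)&(z<hi)&(P[...,0]>x0)&(P[...,0]<x1)&(P[...,1]>y0)&(P[...,1]<y1); m=nd.binary_opening(m,np.ones((3,3))); q=P[m]
    if len(q)<30: print(t,"few");return
    m2=nd.binary_erosion(m,np.ones((5,5))); e=P[m2]
    r=least_squares(lambda p:p[0]*(e[:,0]-x0)+p[1]*e[:,1]+p[2]-e[:,2],[0,0,z[m].mean()],loss="soft_l1",f_scale=.3)
    print(t,len(q),"z %.1f"%np.median(e[:,2]),"tilt",np.round(np.degrees(r.x[:2]),2),"x",np.round(np.percentile(q[:,0],[1,99]),1),"y",np.round(np.percentile(q[:,1],[1,99]),1))
pl(58,66,xs-24,xs+18.5,-60,60,"mould"); pl(58,66,xs+24,90,-60,60,"sprung")
i=f["pixels"]; cv2.imwrite("pics/"+sys.argv[1]+".png",cv2.resize(i[90:290,150:410,::-1],None,fx=3,fy=3,interpolation=cv2.INTER_CUBIC))
E
python3 chk.py w6 0
```

```text
[ 0.5002 -0.1958  0.0844] [ 3.1414e+00 -1.0000e-04  1.5939e+00] [-4.   0.8  9. ] 18.6
mould 2886 z 62.4 tilt [-0.1   0.13] x [-19.8  17.9] y [ 4.3 39.9]
sprung 5302 z 62.3 tilt [-0.01  0.05] x [27.7 67.2] y [-24.7  39.9]
```

Request:
play_rows([
  [[0, 0, -0.02], [0, 0, 0], 1],
  [[0, 0.04, 0], [0, 0, 0], 1],
  [[0, 0.06, 0], [0, 0, 0], 1],
  [[0, 0.06, 0], [0, 0, 0], 1],
  [[0, 0.06, 0], [0, 0, 0], 1],
  [[0, 0, 0], [0, 0, 0], 1],
  [[0, 0, 0], [0, 0, 0], 1],
])

```text
clock: 19.52
position: [0.5056, -0.1957, 0.0846]
tool_rot: [-3.141, 0.0, 1.594]
force: [0.3, -0.7, -4.0]
grip_width: 0.0146
finger_force: 88.2
```

Request:
play_rows([
  [[0, 0, 0.014], [0, 0, 0], 1],
  [[0, 0.04, 0], [0, 0, 0], 1],
  [[0, 0.04, 0], [0, 0, 0], 1],
  [[0, 0.04, 0], [0, 0, 0], 1],
  [[0, 0, 0], [0, 0, 0], 1],
  [[0, 0, 0], [0, 0, 0], 1],
])

```text
clock: 20.27
position: [0.5079, -0.1958, 0.0845]
tool_rot: [-3.141, -0.0, 1.594]
force: [-5.9, 1.3, 8.2]
grip_width: 0.0149
finger_force: 90.0
```

Request:
play_rows([
  [[0, 0.03, -0.006], [0, 0, 0], 1],
  [[0, 0.05, 0], [0, 0, 0], 1],
  [[0, 0.05, 0], [0, 0, 0], 1],
  [[0, 0.05, 0], [0, 0, 0], 1],
  [[0, 0.05, 0], [0, 0, 0], 1],
  [[0, 0.04, 0], [0, 0, 0], 1],
  [[0, 0, 0], [0, 0, 0], 1],
  [[0, 0, 0], [0, 0, 0], 1],
])

```text
clock: 21.28
position: [0.5136, -0.1957, 0.0845]
tool_rot: [-3.138, -0.001, 1.593]
force: [-13.6, -0.2, 13.7]
grip_width: 0.0149
finger_force: 90.9
```

```bash
python3 chk.py w7 14
```

```text
[ 0.5136 -0.1957  0.0845] [-3.1384e+00 -7.0000e-04  1.5934e+00] [-13.6  -0.2  13.7] 21.275
mould 2920 z 62.5 tilt [-0.5   0.23] x [-6.7 31.9] y [ 4.1 39.7]
sprung 4797 z 62.4 tilt [-0.18  0.01] x [38.9 72.7] y [-23.5  39.8]
```

View pics/w7.png

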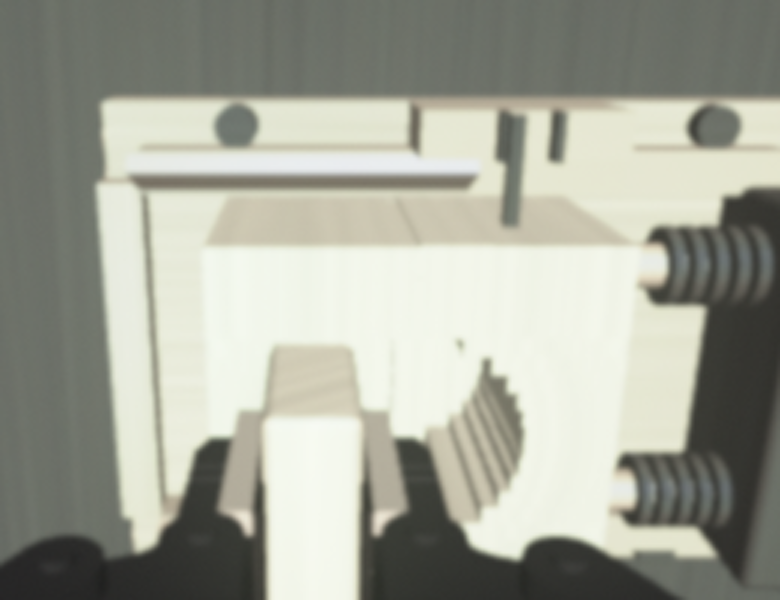

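The pointer at (512,170) is just inside the left rib at (505,135), and the right rib is at (557,135), so the carriage is at about 6 mm. I push on about 4 mm with a small counter-pitch to keep the mould flat.

Request:
play_rows([
  [[0, 0.04, -0.006], [-0.02, 0, 0], 1],
  [[0, 0.04, 0], [-0.02, 0, 0], 1],
  [[0, 0.04, 0], [0, 0, 0], 1],
  [[0, 0.04, 0], [0, 0, 0], 1],
  [[0, 0, 0], [0, 0, 0], 1],
  [[0, 0, 0], [0, 0, 0], 1],
  [[0, 0, 0], [0, 0, 0], 1],
])

```text
clock: 22.2
position: [0.5168, -0.1957, 0.0845]
tool_rot: [3.14, -0.001, 1.593]
force: [-18.4, -0.5, 14.2]
grip_width: 0.015
finger_force: 91.0
```

```bash
python3 chk.py w8 17
```

```text
[ 0.5168 -0.1957  0.0845] [ 3.1403e+00 -1.0000e-03  1.5931e+00] [-18.4  -0.5  14.2] 22.2
mould 2901 z 62.4 tilt [-0.35  0.31] x [-3.5 34.9] y [ 3.8 39.7]
sprung 4820 z 62.4 tilt [-0.07  0.02] x [41.8 75.9] y [-23.6  39.9]
```

Request:
play_rows([
  [[0, 0.02, -0.008], [-0.015, 0, 0], 1],
  [[0, 0.01, -0.008], [0, 0, 0], 1],
  [[0, 0, 0], [0, 0, 0], 1],
  [[0, 0, 0], [0, 0, 0], 1],
  [[0, 0, 0], [0, 0, 0], 1],
  [[0, 0, 0], [0, 0, 0], 1],
])

```text
clock: 23.0
position: [0.5175, -0.1956, 0.0845]
tool_rot: [3.138, -0.001, 1.593]
force: [-15.0, -0.4, 4.9]
grip_width: 0.0148
finger_force: 89.6
```

```bash
python3 chk.py w9 17.5
```

```text
[ 0.5175 -0.1956  0.0845] [ 3.1383e+00 -9.0000e-04  1.5931e+00] [-15.   -0.4   4.9] 23.0
mould 2897 z 62.4 tilt [-0.33  0.11] x [-2.7 35.5] y [ 4.  39.7]
sprung 4822 z 62.4 tilt [0.07 0.05] x [42.5 76.7] y [-23.5  39.9]
```

View pics/w9.png

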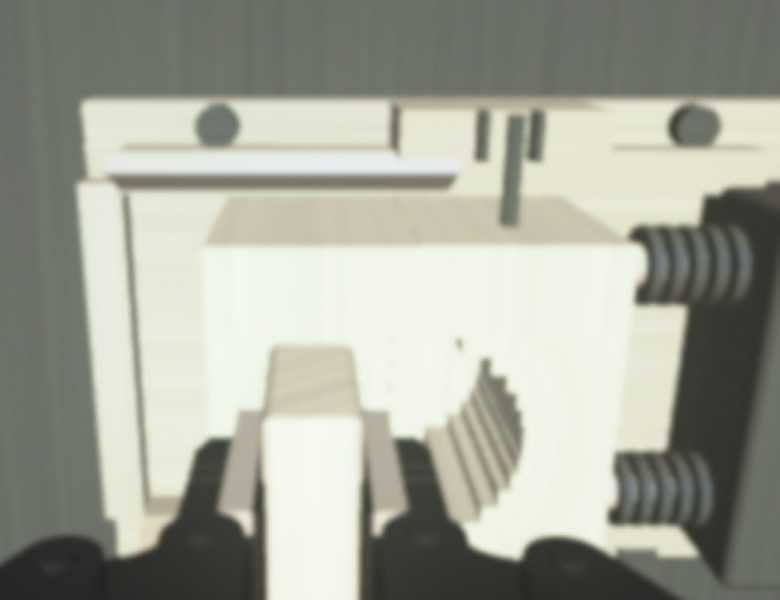

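The pointer at (513,165) stands mid-way between the ribs at (482,135) and (537,135). The carriage is back about 10 mm and the mould is seated flat and steady, so I hand in.

```bash
python3 -c "
from workcell import bot
print(bot.job_done())"
```

```text
the job is handed in; nothing more can be done
None
```

The larger aluminium half mould sits flat and square in the steel cradle and holds the sprung half back about 10 mm, with the pointer between the gauge ribs and the gripper still holding; I handed it in at about 23 s, and no verdict was reported.

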